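Take the wire basket off its hook

TASK

Unhook the square wire basket from the hook stand and set it down gently, upright and wholly on the chopping board, and let go of it. Leave the round pail hanging undisturbed on its hook.

Things in the scene. Friction and masses are not known exactly. Their poses are not given: they have to be found in the camera images.
- wire_basket: Square open basket of steel wire, 80 x 80 mm, 60 mm deep, 0.15 to 0.31 kg, loose; hangs by its handle on one of the stand's two hooks (which one varies). Origin: centre of its underside, z up. Hanging, its x and y axes are parallel to the stand's and its underside is 67 mm above the worktop.
- basket_handle (a point): Middle of the upper face of the basket handle's top bar, 157.5 mm above the basket's origin. Fixed strap 12 mm wide (basket x), 5 mm thick: level bar 41 mm long (y) on two upright legs, 41 mm over their outer faces, straight for 50 mm, then flaring to the rim. Pinch the legs from above across y, just below the bar, one finger on either side of the hook.
- round_pail: Round open pail of plain sheet steel, 78 mm across, 80 mm deep, loose; hangs on the other hook and stays there. Origin: centre of its underside, z up. Same strap handle as the basket; its bar's upper face is 177.5 mm above the origin.
- hook_stand: Fixed stand: wooden foot 120 x 290 x 16 mm, steel posts at y = -130 and +130 mm, 12 mm round rail along y between them, 235 mm up. Origin: on the worktop below the rail's middle, z up. Hooks of 8 mm round bar at y = -80 and +80 mm point along the stand's -x, roughly towards the robot. Nothing of it is higher than the hook tips.
- hook_left (a point): Where the handle's bar lies in the hook at the stand's y = +80 mm: x = -90 mm, 219 mm above the worktop. The hook's upturned tip is 25 mm further along -x and ends 30 mm above this point. A handle comes off once lifted more than 30 mm (40 to 60 mm is safe), then moved along the stand's -x by 50 mm or more.
- hook_right (a point): The same point of the other, equal hook, at the stand's y = -80 mm.
- chop_board: Wooden chopping board flat on the worktop, 200 mm (its x) x 260 mm (its y) x 22 mm thick, loose, 0.9 kg. Origin: centre of its underside, z up; top face 22 mm above it.
Mind the look-alikes: they are no part of the job. What is shaped like the wire_basket but yellow is not meant.

How it is judged:
By the outcome, as a careful person would: the job done as asked, in the order asked, and still so for the second after the job is handed in, with the robot touching nothing.
It also fails if it takes over 42 s, if anything falls off the work surface, if the arm or the gripper's body presses on something with over 40 N, if the wrist force passes 120 N, or if a joint passes its speed limit or range.

ROBOT

A 6-joint arm with a two-finger parallel gripper is mounted at the origin on a cart in front of the work surface, level with it; the furniture and walls round the work are solid. World frame = base frame: x ahead of the robot, y to its left, z up, the work surface at z = 0. Lengths are in m, angles in degrees, forces in N, time in s.
With the tool pointing down it reaches from about 0.4 to 0.825 m from the base axis. Payload 7 kg.
Tool frame: the origin (TCP) lies on the centre line of the jaws, within the pads' length; the fingertips stand 19 mm ahead of it and the grasp point (between the pads) is the TCP (r.tip_extent is the distance from the TCP to the fingertips, in m); z points along the fingers, y is the line along which they close (so a half turn about z gives the same grasp; the last joint's range is limited). The gripper opens to 88 mm and grips with 3 to 60 N. Pads are 19 mm wide; open, the fingers measure 130 mm over their backs; the gripper's body (78 mm by 193 mm) begins 47 mm behind the grasp point.
Start: joints at [-50.3, 20.546, 0.682, 0, -70.136, -16.507], TCP at [0.266, -0.62, 0.246] pointing down, gripper open.
Joint ranges: [-176.03, 176.03], [-82.01, 121.73], [-58.28, 71.71], [-173.87, 95.51], [-174.79, -0.11], [-173.66, 173.66]. Speed limits (degrees/s): [136.94, 136.94, 172.46, 180, 180, 180].

INTERFACE

Orientations are given as [roll, pitch, yaw] about the fixed x, y, z axes, in that order (R = Rz(yaw) Ry(pitch) Rx(roll)).
In Python, from plant import r gives the robot as it stands. The module is installed in compiled form; this text tells all that it offers.
- The arm moves only by the tool jog_arm, never from a script. Its argument "deltas" is a list that holds one entry, the list of rows, each a list of 5 numbers: the opening, from -1 (shut) to 1 (fully open), then the shift along the world's x, y, z in cm, then the turn about the world's z in rad. In form: [[[claw, dx, dy, dz, turn], ...]]. A call has 1 to 8 rows; each row shifts and turns the commanded pose from where the row before left it; what a row does not reach is not made up. A row lasts 1/8 s, in which the tool goes at most 62.5 mm and 10.7 degrees, less where a joint would pass 70% of its speed; a pose out of reach is approached as far as the arm can. A call with a gripper value outside its range is refused whole. The fingers move at their own pace and stop on an object; "force" is the grip in N (left out, the last holds). Time passes only in rows, so rows that do not move let the fingers close. It gives the time, the measured TCP pose, the force, the opening and the grip force at its end, in the units of the state.
- r.get_state(): the state, without advancing time (a new reading comes with each control period).
- r.capture(name): name is "scene" or "side" or "wrist"; returns the picture (420x560x3 uint8, blue, green, red); there is no depth.
- r.camera_info(name): a dict with "fx", "fy", "cx", "cy" (pixels), "k1" (the pictures are not rectified: a ray, as slopes to the right and down, at radius r is drawn at 1 + k1 r^2 times it, then the intrinsics apply), "view" (4x4, takes a point from world to camera coordinates). Camera axes: x right, y up, looking along -z (the intrinsics and any distortion apply to the point x, -y, -z); pixel columns grow to the right and rows downward; lengths in m; the calibration is good to about 2 mm. A picture is of the moment at which its call begins: read the wrist's pose just before it. camera_info takes no time and is no camera call; for the wrist camera it gives the pose at the moment of the call.
- r.close_job(): hands the job in; it is judged then, once.
The state is a dict: "time_s": time; "joints": joint angles; "qd": joint speeds; "joint_torque": joint torques, N m; "tcp_pos": TCP position; "eef_rot": TCP orientation; "contact_force": force on the tool from outside, world axes, zero at the start; "moment": the same for the moment, N m; "gripper_width": finger opening in m; "gripper_force": force on a finger pad.
Only numpy, scipy, OpenCV 4.12 (cv2) and the standard library are available. Lean on these libraries where they do the work, as an engineer would, in place of code of your own. Each camera call takes 0.05 s, during which the arm holds its last target. There are 200 camera calls.

## Working session

There is one attempt and no reset: what is moved stays moved. The work goes in short steps, Python scripts to look and compute and a tool call to move; the robot and the scene stay as the last step left them, time stands still between calls to the robot, and variables do not carry over. Pictures are saved under pics/ and viewed, at most 10 in all, crops included, and the job is handed in when it is done.

Besides the shell and the picture viewer there is one more tool, called after "Emit:" by a JSON object that holds its "fn" and its "kwargs". jog_arm: Moves the arm, as the interface text tells. Its arguments: {"type":"object","properties":{"deltas":{"type":"array"},"force":{"type":"number"}},"required":["deltas"]}

```bash
mkdir -p pics
cat > h.py <<'E'
import numpy as np, cv2
from plant import r
def ray(ci,u,v):
    p=np.array([(u-ci['cx'])/ci['fx'],(v-ci['cy'])/ci['fy']]); q=p.copy()
    for _ in range(20): q=p/(1+ci['k1']*(q@q))
    V=np.array(ci['view']); R=V[:3,:3]; o=-R.T@V[:3,3]
    return o,R.T@np.array([q[0],-q[1],-1])
def onz(ci,u,v,z):
    o,d=ray(ci,u,v); return o+d*(z-o[2])/d[2]
def proj(ci,P):
    V=np.array(ci['view']); c=V[:3,:3]@np.array(P)+V[:3,3]; q=np.array([c[0],-c[1]])/-c[2]
    q=q*(1+ci['k1']*(q@q)); return np.array([ci['fx']*q[0]+ci['cx'],ci['fy']*q[1]+ci['cy']])
def tri(a,b):
    A=0;B=0
    for o,d in (a,b):
        d=d/np.linalg.norm(d); M=np.eye(3)-np.outer(d,d); A=A+M; B=B+M@o
    return np.linalg.solve(A,B)
E
python3 - <<'E'
from h import *
for n in ('scene','side'):
    im=r.capture(n); cv2.imwrite(f'pics/{n}0.png',im); cv2.imwrite(f'pics/{n}0b.png',cv2.resize(im,(800,600),interpolation=cv2.INTER_CUBIC))
    ci=r.camera_info(n); V=np.array(ci['view']); print(n,-V[:3,:3].T@V[:3,3],ci['fx'],ci['k1'])
print(r.get_state()['time_s'])
E
```

```text
scene [ 0.4116176  -1.45148214  0.95566408] 540.7604447614262 -0.13079507182342726
side [-0.36398701 -0.12945998  1.31132302] 419.9654839255508 -0.1036318456122265
0.1
```

View pics/scene0b.png

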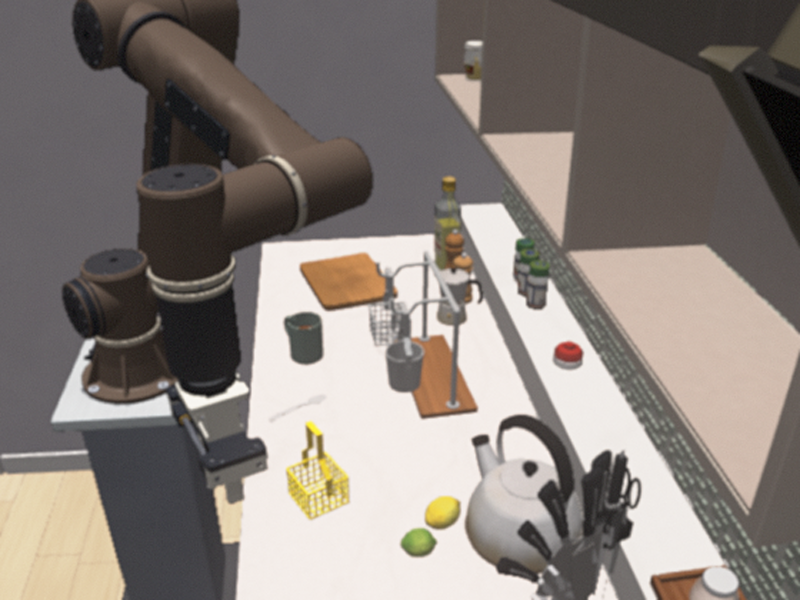

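View pics/side0b.png

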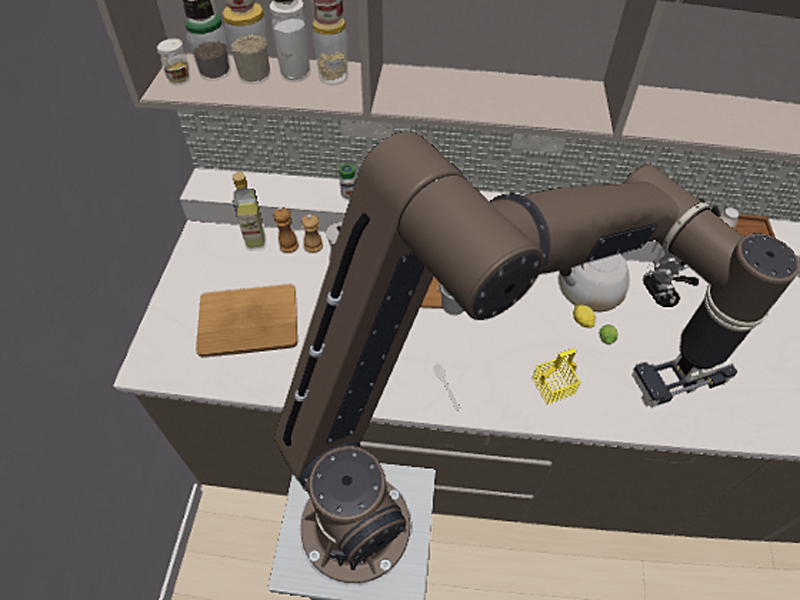

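Scene: the basket (grey wire) hangs on the far/left hook (~390,310 of 800x600) and the pail on the near/right one (405,365). The board is at the back left (350,280), a mug at (305,338) and the yellow decoy at (318,485). Side: the board is at (247,320), the arm hides the stand.

Run:
```python
from h import *
def board(n):
    im=cv2.imread(f'pics/{n}0.png'); ci=r.camera_info(n); hsv=cv2.cvtColor(im,cv2.COLOR_BGR2HSV)
    m=cv2.inRange(hsv,(5,90,90),(25,255,255))
    cs,_=cv2.findContours(m,cv2.RETR_EXTERNAL,cv2.CHAIN_APPROX_NONE)
    for c in sorted(cs,key=cv2.contourArea)[-3:]:
        p=np.array([onz(ci,u,v,.022)[:2] for u,v in c[:,0]],np.float32)
        print(n,cv2.boundingRect(c),cv2.minAreaRect(p*1000))
board('scene');board('side')
im=cv2.imread('pics/scene0.png')[165:300,185:345]
cv2.imwrite('pics/crop1.png',cv2.resize(im,None,fx=4.4,fy=4.4,interpolation=cv2.INTER_CUBIC))
```

```text
scene (201, 297, 43, 66) ((379.9305725097656, -377.3846435546875), (106.50748443603516, 242.65512084960938), 17.435989379882812)
scene (288, 235, 46, 57) ((648.5546875, -103.73587036132812), (114.44596099853516, 289.1012268066406), 4.316408157348633)
scene (211, 177, 59, 38) ((493.8858642578125, 350.1121520996094), (198.1449737548828, 274.822509765625), 13.995941162109375)
side (514, 153, 25, 13) ((1008.28076171875, -1083.4324951171875), (72.29116821289062, 115.08157348632812), 11.622027397155762)
side (156, 2, 28, 16) ((2083.07763671875, 842.3523559570312), (194.5727996826172, 172.4460906982422), 17.099451065063477)
side (137, 199, 71, 49) ((490.5221252441406, 364.181396484375), (199.19351196289062, 258.5634765625), 14.322664260864258)
```

View pics/crop1.png

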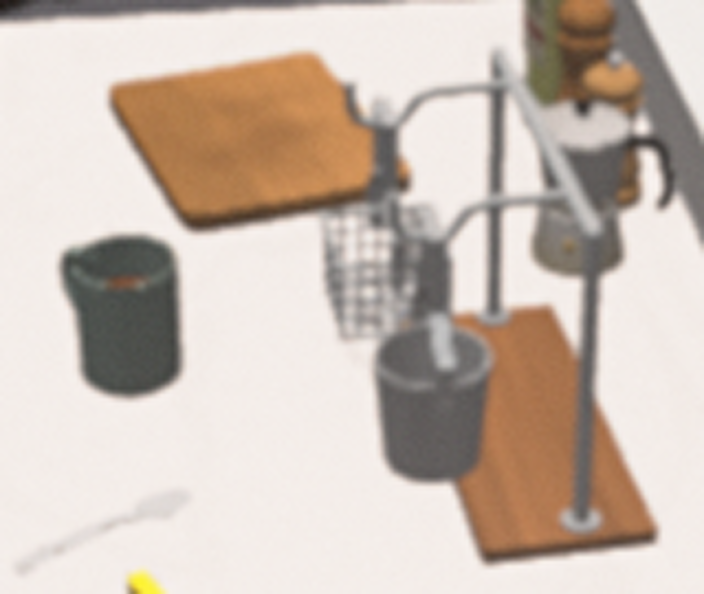

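Crop: the post bases are at crop (580,520) and (493,318), the rail ends at (595,222) and (500,62), the basket handle's top at ~(383,108) and the pail handle's at ~(424,218). The mug is at (130,315), well towards the robot.

Run:
```python
from h import *
ci=r.camera_info('scene')
f=lambda u,v,z: onz(ci,185+u/4.4,165+v/4.4,z)
pb=[f(580,520,.018),f(493,318,.018)]; print('post bases',pb)
print('rail',f(595,222,.241),f(500,62,.241))
im=cv2.imread('pics/scene0.png'); m=cv2.inRange(cv2.cvtColor(im,cv2.COLOR_BGR2HSV),(5,90,90),(25,255,255))
m[:230]=0;m[:,:284]=0;m[:,336:]=0
cs,_=cv2.findContours(m,cv2.RETR_EXTERNAL,cv2.CHAIN_APPROX_NONE);c=max(cs,key=cv2.contourArea)
p=np.array([onz(ci,u,v,.014)[:2] for u,v in c[:,0]],np.float32); print('foot',cv2.minAreaRect(p*1000))
print('handles',f(383,108,.2245),f(424,218,.2245)); print('mug',f(130,390,0),f(130,260,.09))
a=np.mean(pb,axis=0);d=pb[1]-pb[0];d/=np.linalg.norm(d);X=np.array([d[1],-d[0]]);print('yaw',np.degrees(np.arctan2(X[1],X[0])),np.linalg.norm(pb[1]-pb[0]))
for s in(80,-80): print(s,a[:2]+d[:2]*s/1e3-X*.09)
s=r.get_state();print(s['tcp_pos'],s['eef_rot'],s['gripper_width'])
```

```text
post bases [array([ 0.67154817, -0.2167183 ,  0.018     ]), array([0.6523441 , 0.03779827, 0.018     ])]
rail [ 0.67326715 -0.21460379  0.241     ] [0.64999379 0.01395084 0.241     ]
foot ((650.5848388671875, -92.18789672851562), (115.4266128540039, 291.57830810546875), 4.316412925720215)
handles [ 0.5654634  -0.01385203  0.2245    ] [ 0.57422123 -0.16816958  0.2245    ]
mug [ 3.80951153e-01 -1.27764683e-04  1.11022302e-16] [0.38679188 0.03239739 0.09      ]
yaw 4.314968314087439 0.25524004348957835
80 [ 0.5661821 -0.0164583]
-80 [ 0.57822038 -0.17600478]
[ 0.26565724 -0.62009021  0.24470798] [ 1.79914661e+02 -8.48187763e-03 -1.56815560e+02] 0.0875833317090852
```

Basket handle is at about (0.566,-0.015), stand yaw 4.3°. Moving up and over it for a wrist view.

Emit:
{"fn": "jog_arm", "kwargs": {"deltas": [[[1,0,0,4,0],[1,0,0,5,0],[1,0,0,5,-0.05],[1,1.5,3,2,-0.05],[1,2,4,0,-0.05],[1,2,4,0,-0.05],[1,2,4,0,-0.05],[1,2,4,0,-0.08]]]}}

```text
time_s: 1.1
tcp_pos: [0.3612, -0.429, 0.4052]
eef_rot: [180.0, -0.0, -175.8]
contact_force: [0.3, 0.6, 0.3]
gripper_width: 0.0877
gripper_force: 0.0
```

Emit:
{"fn": "jog_arm", "kwargs": {"deltas": [[[1,2,4,0,0],[1,2,4,0,0],[1,2,4,0,0],[1,2,4,0,0],[1,2,4,0,0],[1,2,4,0,0],[1,2,4,0,0],[1,2,4,0,0]]]}}

```text
time_s: 2.1
tcp_pos: [0.5211, -0.1089, 0.4054]
eef_rot: [180.0, -0.0, -175.7]
contact_force: [0.7, -0.6, 0.8]
gripper_width: 0.0876
gripper_force: 0.0
```

Emit:
{"fn": "jog_arm", "kwargs": {"deltas": [[[1,1,4,0,0],[1,1,4,0,0],[1,0,1.3,0,0],[1,0,0,0,0]]]}}

```text
time_s: 2.6
tcp_pos: [0.5406, -0.0169, 0.4053]
eef_rot: [-180.0, -0.0, -175.6]
contact_force: [1.0, -0.6, 0.1]
gripper_width: 0.0882
gripper_force: 0.0
```

Run:
```python
from h import *
ci=r.camera_info('wrist');im=r.capture('wrist');cv2.imwrite('pics/w1.png',im)
V=np.array(ci['view']);print(-V[:3,:3].T@V[:3,3],V[:3,:3].round(2).tolist(),r.get_state()['tcp_pos'])
print(proj(ci,[.566,-.015,.2245]))
b=cv2.resize(im,(800,600),interpolation=cv2.INTER_CUBIC);cv2.imwrite('pics/w1b.png',b)
import pickle;pickle.dump(ci,open('w1.pkl','wb'))
```

```text
[ 0.46764563 -0.0221598   0.54460689] [[-0.08, 1.0, 0.0], [-0.96, -0.07, -0.27], [-0.27, -0.02, 0.96]] [ 0.54056114 -0.01757485  0.40544627]
[279.13611473 219.0597671 ]
```

View pics/w1b.png

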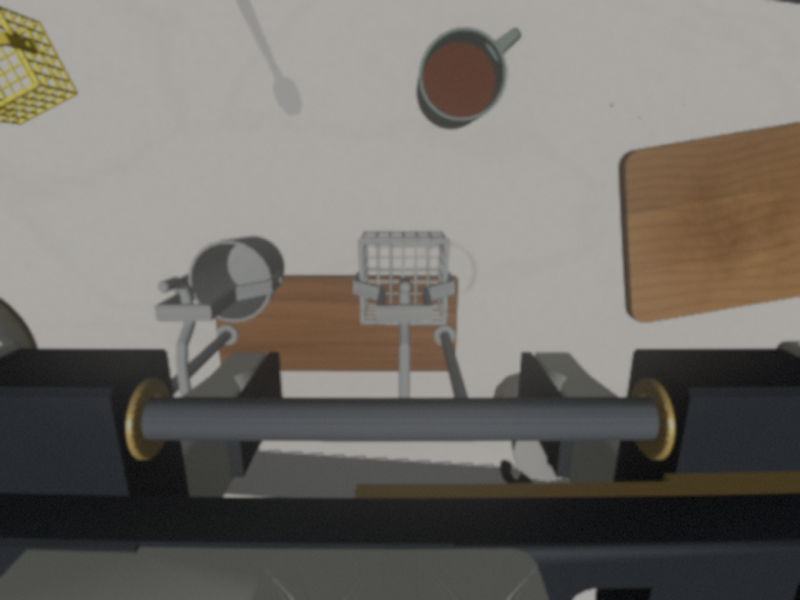

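Wrist view: the basket handle bar is centred at ~(402,313), ends (376,313)/(428,313), parallel to the jaws; the pail bar is at (185,313); the board's corner edges are at (628,155) and (638,320); the mug is at (462,75).

Run:
```python
from h import *
import pickle;ci=pickle.load(open('w1.pkl','rb'))
for u,v in((402,313),(376,313),(428,313),(402,306),(402,320),(185,313)): print(onz(ci,u*.7,v*.7,.2245))
# board near edge in wrist view vs side
print([onz(ci,u*.7,v*.7,.022)[:2] for u,v in((622,150),(640,322))])
c=np.array([.4905,.364]);t=np.radians(14.3);R=np.array([[np.cos(t),-np.sin(t)],[np.sin(t),np.cos(t)]])
print([c+R@np.array(p) for p in((-.1,-.13),(.1,-.13))])
```

```text
[ 0.56586528 -0.01268936  0.2245    ]
[ 0.56729402 -0.03123976  0.2245    ]
[0.56443819 0.00586316 0.2245    ]
[ 0.56066362 -0.01309791  0.2245    ]
[ 0.57111152 -0.01227728  0.2245    ]
[ 0.57792677 -0.16855782  0.2245    ]
[array([0.42732754, 0.21471367]), array([0.61759816, 0.2755351 ])]
[array([0.4257083 , 0.21332805]), array([0.61951144, 0.26272786])]
```

Emit:
{"fn": "jog_arm", "kwargs": {"deltas": [[[1,1.25,0.2,0,0],[1,1.25,0.2,-2,0],[1,0,0,-4,0],[1,0,0,-4,0],[1,0,0,-4,0],[1,0,0,-3,0],[1,0,0,-1.5,0],[1,0,0,-1,0]]]}}

```text
time_s: 3.65
tcp_pos: [0.5664, -0.0139, 0.2103]
eef_rot: [-180.0, 0.0, -175.8]
contact_force: [-0.2, -0.5, 0.9]
gripper_width: 0.0877
gripper_force: 0.0
```

Emit:
{"fn": "jog_arm", "kwargs": {"deltas": [[[0.3,0,0,0,0],[0,0,0,0,0],[-0.15,0,0,0,0],[-0.4,0,0,0,0],[-0.4,0,0,0,0],[-0.4,0,0,0,0]]], "force": 20}}

```text
time_s: 4.4
tcp_pos: [0.5659, -0.0133, 0.2107]
eef_rot: [180.0, 0.0, -175.7]
contact_force: [0.0, 1.3, 1.8]
gripper_width: 0.0409
gripper_force: 20.0
```

Emit:
{"fn": "jog_arm", "kwargs": {"deltas": [[[-0.5,0,0,0,0],[-0.5,0,0,0.5,0],[-0.5,0,0,1,0],[-0.5,0,0,1,0],[-0.5,0,0,1,0],[-0.5,0,0,1,0],[-0.5,0,0,0.5,0],[-0.5,0,0,0,0]]], "force": 30}}

```text
time_s: 5.4
tcp_pos: [0.5659, -0.0134, 0.261]
eef_rot: [180.0, 0.0, -175.7]
contact_force: [-0.5, -0.4, -3.0]
gripper_width: 0.0408
gripper_force: 30.0
```

Emit:
{"fn": "jog_arm", "kwargs": {"deltas": [[[-0.5,-1,-0.1,0,0],[-0.5,-1.5,-0.1,0,0],[-0.5,-1.5,-0.1,0,0],[-0.5,-1.5,-0.1,0,0],[-0.5,-1.5,-0.1,0,0],[-0.5,-1,-0.1,0,0],[-0.5,0,0,1,0],[-0.5,0,0,1,0]]]}}

```text
time_s: 6.4
tcp_pos: [0.4864, -0.0193, 0.2817]
eef_rot: [-180.0, 0.1, -175.7]
contact_force: [0.1, -0.1, -3.3]
gripper_width: 0.0407
gripper_force: 30.0
```

Run:
```python
from h import *
a=r.capture('scene');b=r.capture('wrist')
cv2.imwrite('pics/c2.png',np.hstack([cv2.resize(a,(400,300)),cv2.resize(b,(400,300))]))
```

```text
(no output)
```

View pics/c2.png

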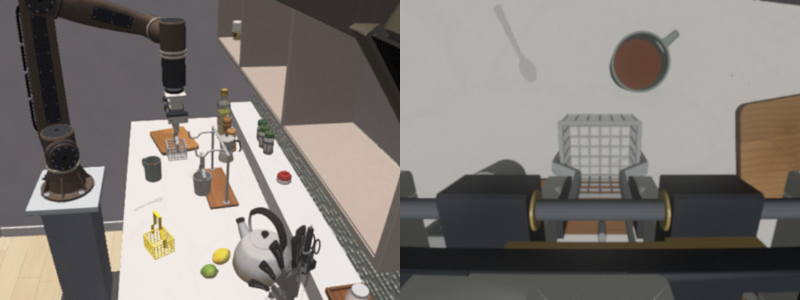

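The basket hangs in the jaws clear of the hook; the pail is undisturbed. Going to the board.

Emit:
{"fn": "jog_arm", "kwargs": {"deltas": [[[-0.5,0,1.5,0,0],[-0.5,0,3,0,0],[-0.5,0,3.5,0,0],[-0.5,0,3.5,0,0],[-0.5,0,3.5,0,0.05],[-0.5,0,3.5,0,0.05],[-0.5,0,3.5,0,0.05],[-0.5,0,3.5,0,0.03]]]}}

```text
time_s: 7.5
tcp_pos: [0.4854, 0.2375, 0.28]
eef_rot: [-180.0, -0.0, -165.3]
contact_force: [0.7, 0.6, -2.1]
gripper_width: 0.0409
gripper_force: 30.0
```

Emit:
{"fn": "jog_arm", "kwargs": {"deltas": [[[-0.5,0.1,3.5,0,0],[-0.5,0.1,3.5,0,0],[-0.5,0.2,3,0,0],[-0.5,0,1.5,0,0],[-0.5,0,0.6,0,0],[-0.5,0,0,-1,0],[-0.5,0,0,-2,0],[-0.5,0,0,-2,0]]]}}

```text
time_s: 8.5
tcp_pos: [0.4896, 0.3554, 0.2297]
eef_rot: [180.0, -0.0, -165.5]
contact_force: [-0.0, 0.4, -2.3]
gripper_width: 0.0404
gripper_force: 30.0
```

Emit:
{"fn": "jog_arm", "kwargs": {"deltas": [[[-0.5,0,0,-2,0],[-0.5,0,0,-1.5,0],[-0.5,0,0,-1,0],[-0.5,0,0,-0.5,0],[-0.5,0,0,-0.4,0],[-0.5,0,0,0,0],[-0.5,0,0,0,0]]]}}

```text
time_s: 9.38
tcp_pos: [0.49, 0.3568, 0.177]
eef_rot: [180.0, 0.0, -165.4]
contact_force: [-0.6, -0.2, -2.7]
gripper_width: 0.0409
gripper_force: 30.0
```

Emit:
{"fn": "jog_arm", "kwargs": {"deltas": [[[-0.5,0,0,-0.3,0],[-0.5,0,0,-0.3,0],[-0.5,0,0,-0.2,0],[-0.5,0,0,0,0],[-0.5,0,0,0,0]]]}}

```text
time_s: 10.0
tcp_pos: [0.4899, 0.3566, 0.1686]
eef_rot: [-180.0, 0.0, -165.4]
contact_force: [-0.6, -0.6, -3.5]
gripper_width: 0.0408
gripper_force: 30.0
```

Emit:
{"fn": "jog_arm", "kwargs": {"deltas": [[[-0.5,0,0,-0.1,0],[-0.5,0,0,-0.1,0],[-0.5,0,0,0,0],[-0.5,0,0,0,0]]]}}

```text
time_s: 10.5
tcp_pos: [0.4898, 0.3566, 0.1666]
eef_rot: [-180.0, 0.0, -165.4]
contact_force: [0.3, -0.2, -2.3]
gripper_width: 0.0405
gripper_force: 30.0
```

Emit:
{"fn": "jog_arm", "kwargs": {"deltas": [[[-0.5,0,0,-0.1,0],[-0.5,0,0,0,0],[-0.5,0,0,0,0]]]}}

```text
time_s: 10.88
tcp_pos: [0.49, 0.3566, 0.1666]
eef_rot: [180.0, 0.1, -165.4]
contact_force: [-2.1, -2.1, 6.1]
gripper_width: 0.041
gripper_force: 30.0
```

Run:
```python
from h import *
a=r.capture('side')[150:300,100:300];b=r.capture('wrist');s=[r.get_state()['contact_force'][2]]
cv2.imwrite('pics/c3.png',np.hstack([cv2.resize(a,(400,300)),cv2.resize(b,(400,300))]));print(s)
```

```text
[np.float64(5.643522342413808)]
```

View pics/c3.png

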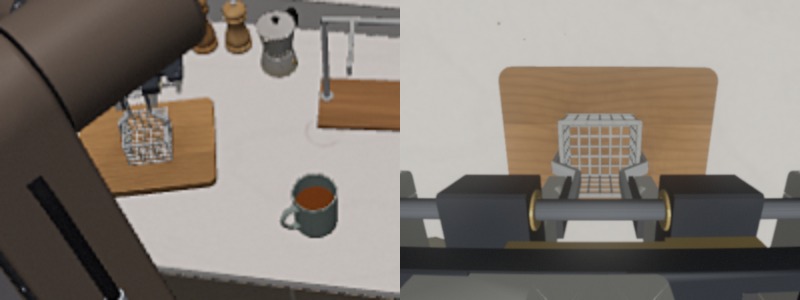

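The basket stands well within the board and the contact force has turned upward: it is seated. Releasing it and retreating straight up.

Emit:
{"fn": "jog_arm", "kwargs": {"deltas": [[[-0.5,0,0,0,0],[-0.05,0,0,0,0],[0.1,0,0,0,0],[0.4,0,0,0,0],[0.8,0,0,0,0],[0.9,0,0,0,0],[0.9,0,0,0,0]]], "force": 8}}

```text
time_s: 11.85
tcp_pos: [0.4898, 0.3566, 0.1655]
eef_rot: [-180.0, -0.0, -165.4]
contact_force: [1.0, -0.2, 0.2]
gripper_width: 0.0809
gripper_force: 0.0
```

Emit:
{"fn": "jog_arm", "kwargs": {"deltas": [[[0.9,0,0,0.5,0],[0.9,0,0,1.5,0],[0.9,0,0,3,0],[0.9,0,0,4,0],[0.9,0,0,4,0],[0.9,0,0,3,0],[0.9,0,0,0,0],[0.9,0,0,0,0]]]}}

```text
time_s: 12.85
tcp_pos: [0.4895, 0.3564, 0.3259]
eef_rot: [180.0, 0.0, -165.4]
contact_force: [-0.2, -0.1, 0.1]
gripper_width: 0.0832
gripper_force: 0.0
```

Run:
```python
from h import *
a=r.capture('scene')[150:300,180:380];b=r.capture('wrist')
cv2.imwrite('pics/c4.png',np.hstack([cv2.resize(a,(400,300)),cv2.resize(b,(400,300))]))
```

```text
(no output)
```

View pics/c4.png

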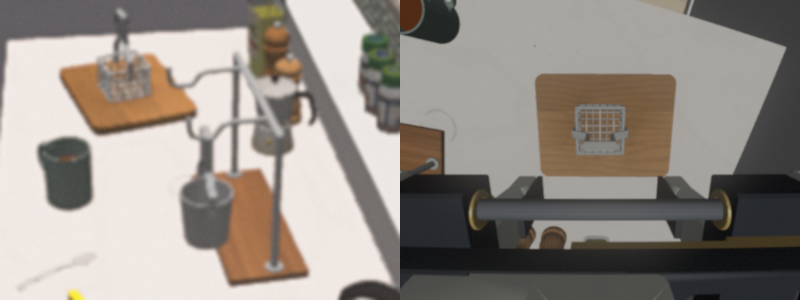

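The basket stands upright near the middle of the board, the pail hangs on its hook, and the gripper is clear.

```bash
python3 -c "
from plant import r
print(r.close_job())"
```

```text
the job is handed in; nothing more can be done
None
```

The wire basket is off its hook and stands upright, released, near the middle of the chopping board; the pail still hangs on its hook, and the job was handed in at about 13 s.

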